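# Shift the jar mill into the blue gear

## Task

The jar mill's gear lever stands in its stop slot, by the white tag. With the fingertips, push it gently through the gate - out of the stop slot, across the cross channel and fully home in the corner slot with the blue tag - without putting it into any of the other three gears on the way. Do not grip the lever, leave the beaker, wash bottle and flask where they stand, and finish with the hand clear.

Things in the scene. Friction and masses are not known exactly. Their poses are not given: they have to be found in the camera images.
- mill: Grey 160 x 160 mm gearbox of a jar mill, fixed; place and yaw change. Origin: on the bench under the gate's centre. x: front to back of the gate (away from the robot at yaw 0), y: left, z: up. Gate plate top 122 mm above the bench. Behind it a motor (x 80 to 190 mm, 95 mm high); to its left (y 80 to 342 mm) rollers with a jar, top 151 mm high. White disc at x = -56 mm, y = 0: stop slot.
- gate_centre (a point): Centre of the gate, on the plate's top. A cross channel 16 mm wide, 72 mm long runs along mill y through it. Slots run along mill x from it: the stop slot at y = 0 towards -x only, and four corner slots, towards +x and -x at both channel ends. Pushed +x out of the stop slot the lever is stopped in the channel; each channel end stops it in line with that side's corner slots.
- lever: Gear lever: 12 mm steel rod with a black ball knob 40 mm across. Origin: its pivot, 30 mm above the bench under the gate's centre; z runs up the rod. It tilts in mill x and y as far as the gate lets it and, having no spring, stays where it is left. About 2 to 3 N at the knob moves it. It starts upright sideways, tilted 0.20 to 0.29 rad to mill -x, in the stop slot.
- knob_centre (a point): Centre of the knob, 165 mm from the pivot (195 mm above the bench when upright, about 180 mm in a corner slot). Its mill x, y: about (-48, 0) mm fully in the stop slot, (0, 0) mid channel, (0, +-50) at the channel's ends, (+-48, +-47) fully home in a corner slot. It has about 4 mm of side play each way.
- rod_in_gate (a point): Point on the rod's axis 90 mm from the pivot, about at the gate plate. Its mill x, y: about (+-26, +-26) mm fully home in a corner slot, 30 mm horizontally from that slot's tag; x = 0 in the cross channel.
- tag_red: red gear tag: disc 22 mm across, 3 mm thick, fixed on the gate plate at the outer end of the corner slot it marks. Origin: centre of its underside, 122 mm above the bench. The four coloured tags stand at mill x = -56 or +56 mm, y = -28 or +28 mm; which colour is at which corner changes.
- tag_yellow: yellow gear tag: disc 22 mm across, 3 mm thick, fixed on the gate plate at the outer end of the corner slot it marks. Origin: centre of its underside, 122 mm above the bench. The four coloured tags stand at mill x = -56 or +56 mm, y = -28 or +28 mm; which colour is at which corner changes.
- tag_green: green gear tag: disc 22 mm across, 3 mm thick, fixed on the gate plate at the outer end of the corner slot it marks. Origin: centre of its underside, 122 mm above the bench. The four coloured tags stand at mill x = -56 or +56 mm, y = -28 or +28 mm; which colour is at which corner changes.
- tag_blue: blue gear tag: disc 22 mm across, 3 mm thick, fixed on the gate plate at the outer end of the corner slot it marks. Origin: centre of its underside, 122 mm above the bench. The four coloured tags stand at mill x = -56 or +56 mm, y = -28 or +28 mm; which colour is at which corner changes.
- beaker: Empty glass beaker, 68 mm across, 90 mm high, standing on the bench to the right of the mill. Origin: centre of its underside.
- wash_bottle: White wash bottle with a red cap, 60 mm across, 150 mm high, standing on the bench to the right of the mill. Origin: centre of its underside.
- flask: Stoppered amber conical flask, 72 mm across at the foot, 123 mm high, standing on the bench in front of the mill (robot side). Origin: centre of its underside.
There are look-alikes about, which are no part of the job. Leave any green look-alike of the beaker alone.

How it is judged:
By the outcome, as a careful person would: the job done as asked, in the order asked, and still so for the second after the job is handed in, with the robot touching nothing.
It also fails if it takes over 51 s, if anything falls off the work surface, if the arm or the gripper's body presses on something with over 40 N, if the wrist force passes 120 N, or if a joint passes its speed limit or range.

## Robot

A 6-joint arm with a two-finger parallel gripper is mounted at the origin on the work surface. World frame = base frame: x ahead of the robot, y to its left, z up, the work surface at z = 0. Lengths are in m, angles in degrees, forces in N, time in s.
With the tool pointing down it reaches from about 0.3 to 0.75 m from the base axis. Payload 8.5 kg.
Tool frame: the origin (TCP) lies between the finger pads; the fingertips stand 19 mm ahead of it and the grasp point (between the pads) is the TCP; z points along the fingers, y is the line along which they close (so a half turn about z gives the same grasp; the last joint's range is limited). The gripper opens to 88 mm and grips with 3 to 60 N. Pads are 18 mm wide; open, the fingers measure 123 mm over their backs; the gripper's body (75 mm by 187 mm) begins 45 mm behind the grasp point.
Start: joints at [-79.429, 21.807, 74.336, -0, 83.858, -12.336], TCP at [0.214, -0.507, 0.258] pointing down, gripper open.
Joint ranges: [-178.18, 178.18], [-50.72, 133.34], [12.68, 142.11], [-81.47, 261.47], [9.98, 163.14], [-165.26, 165.26]. Speed limits (degrees/s): [136.94, 136.94, 180, 180, 180, 180].

## Interface

Orientations are given as a 3x3 rotation matrix whose columns are the frame's x, y, z axes.
In Python, from bench import sense, read_camera, job_done gives the robot as it stands. The module is installed in compiled form; this text tells all that it offers.
- The arm moves only by the shell command python3 -m inch 'ROWS' [OPENING]. ROWS is JSON, one flat list of numbers, 4 for each row, row after row: the shift along the tool's x, y, z in m, then the turn about the tool's z in rad. In form: [tx, ty, tz, roll, tx, ty, tz, roll, ...]. A call has 1 to 5 rows; each row is the pose to reach, as a shift and turn from the pose commanded when the call began, along the tool's axes at that moment; what a row does not reach only later rows make up. A row lasts 1/8 s, in which the tool goes at most 62.5 mm and 10.7 degrees, less where a joint would pass 70% of its speed; a pose out of reach is approached as far as the arm can. A call with a gripper value outside its range is refused whole. OPENING is the finger opening in m, from 0 to 0.0881, set as the call begins (- or left out, the last holds). The fingers move at their own pace and stop on an object; the grip force is fixed at half the most. Time passes only in rows, so rows that repeat a pose let the fingers close. It gives the time, the measured TCP pose, the force, the opening and the grip force at its end, in the units of the state.
- sense(): the state, without advancing time (a new reading comes with each control period).
- read_camera(name): name is "scene" or "side" or "wrist"; returns a dict with "color" (400x640x3 uint8, red, green, blue), "depth" (400x640 float32, m along the optical axis (not along the pixel's ray), 0 where there is no reading), "vfov" (degrees; the focal length in pixels is half the picture's height over the tangent of half this angle, whatever the lens; pixels are square), "cx", "cy" (the principal point, pixels), "distortion" ([k1, k2, p1, p2, k3] as OpenCV has them; the pictures are not rectified), "origin" and "orientation" of the camera in the world. Camera axes: x right, y up, looking along -z (the intrinsics and any distortion apply to the point x, -y, -z); pixel columns grow to the right and rows downward; lengths in m; the calibration is good to about 2 mm. A picture is of the moment at which its call begins.
- job_done(): hands the job in; it is judged then, once.
The state is a dict: "time_s": time; "joint_pos": joint angles; "qvel": joint speeds; "effort": joint torques, N m; "tcp_pos": TCP position; "tool_rot": TCP orientation; "force": force on the tool from outside, world axes, zero at the start; "moment": the same for the moment, N m; "opening": finger opening in m; "grip_force": force on a finger pad.
Only numpy, scipy, OpenCV 4.12 (cv2) and the standard library are available. Lean on these libraries where they do the work, as an engineer would, in place of code of your own. Each camera call takes 0.05 s, during which the arm holds its last target. There are 200 camera calls.

## Working session

There is one attempt and no reset: what is moved stays moved. The work goes in short steps, Python scripts to look and compute and a shell command to move; the robot and the scene stay as the last step left them, time stands still between calls to the robot, and variables do not carry over. Pictures are saved under pics/ and viewed, at most 10 in all, crops included, and the job is handed in when it is done.

```bash
mkdir -p pics; cat > h.py <<'E'
import numpy as np, cv2
from bench import sense, read_camera, job_done
def K(c):
    f=200/np.tan(np.radians(c["vfov"]/2)); return np.array([[f,0,c["cx"]],[0,f,c["cy"]],[0,0,1.]])
def ray(c,uv):
    p=cv2.undistortPoints(np.array([[uv]],float),K(c),np.array(c["distortion"],float))[0,0]
    return np.array(c["orientation"])@np.array([p[0],-p[1],-1.])
def onz(c,uv,z):
    d=ray(c,uv); o=np.array(c["origin"]); return o+d*(z-o[2])/d[2]
def dep(c,uv):
    return np.array(c["origin"])+ray(c,uv)*c["depth"][int(uv[1]),int(uv[0])]
def save(c,n,crop=None,s=1):
    im=c["color"][...,::-1]
    if crop: im=im[crop[1]:crop[3],crop[0]:crop[2]]
    cv2.imwrite("pics/"+n,cv2.resize(im,None,fx=s,fy=s,interpolation=cv2.INTER_CUBIC))
E
python3 - <<'E'
from h import *
import pickle
d={}
for n in("scene","side"):
    c=read_camera(n);d[n]=c;save(c,n+"1.png");print(n,np.round(c["origin"],3),np.round(c["orientation"],2).tolist())
pickle.dump(d,open("d.pkl","wb"))
s=sense();print(s["time_s"],s["tcp_pos"],np.round(s["tool_rot"],3).tolist())
E
```

```text
scene [ 0.961 -0.361  0.786] [[0.48, -0.73, 0.49], [0.88, 0.39, -0.28], [0.01, 0.57, 0.82]]
side [0.545 0.608 0.939] [[-1.0, 0.0, -0.03], [-0.02, -0.72, 0.69], [-0.02, 0.69, 0.72]]
0.1 [ 0.21402549 -0.50642848  0.25719683] [[0.921, 0.389, -0.0], [0.389, -0.921, 0.001], [0.0, -0.001, -1.0]]
```

View pics/scene1.png

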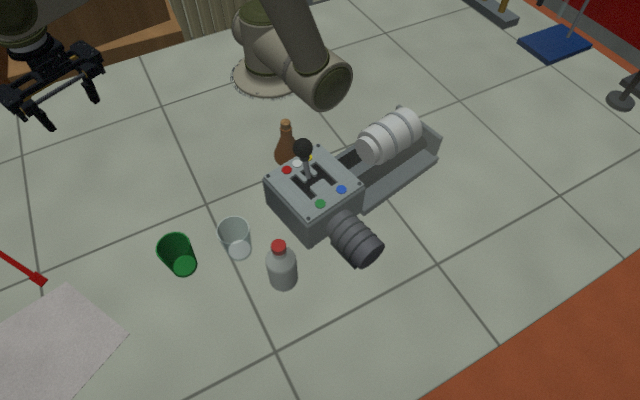

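View pics/side1.png

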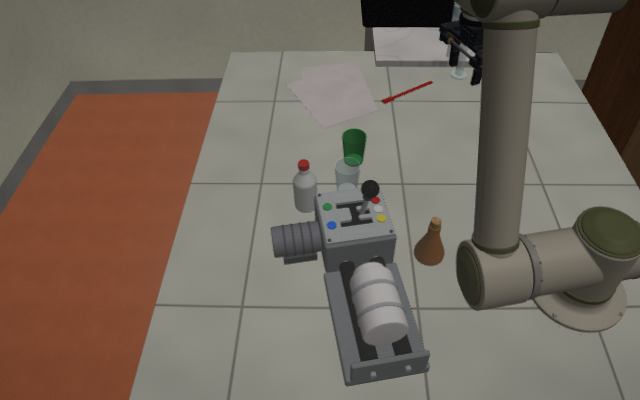

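Scene view: gate around (315,185), tags red (286,170), white (297,163), yellow (310,157), blue (341,189), green (320,204), knob (303,148). Blue looks to be the +x, +y (far left) corner. The beaker is the clear one at (235,238); the green one at (177,255) is the look-alike. Next I measure the tags.

```bash
cat > m.py <<'E'
from h import *
import pickle
d=pickle.load(open("d.pkl","rb"))
T={"red":(-56,-28),"yellow":(-56,28),"green":(56,-28),"blue":(56,28)}
box={"scene":(262,140,368,225),"side":(312,180,396,245)}
for n,c in d.items():
    x0,y0,x1,y1=box[n]; hsv=cv2.cvtColor(c["color"],cv2.COLOR_RGB2HSV)[y0:y1,x0:x1].astype(int)
    h,s,v=hsv[...,0],hsv[...,1],hsv[...,2]
    M={"red":((h<6)|(h>172))&(s>140)&(v>90),"yellow":(h>20)&(h<34)&(s>140)&(v>90),"green":(h>45)&(h<85)&(s>110),"blue":(h>100)&(h<125)&(s>140)&(v>90)}
    P={}
    for k,m in M.items():
        nn,l,st,ce=cv2.connectedComponentsWithStats(m.astype(np.uint8)); i=1+np.argmax(st[1:,4])
        uv=ce[i]+[x0,y0]; P[k]=onz(c,uv,.125); print(n,k,st[i,4],uv.round(1),P[k].round(4),"depth z",dep(c,uv).round(3))
    # rigid 2D fit
    ks=[k for k in M if not(n=="scene" and k=="yellow")]
    A=np.array([T[k] for k in ks])/1000.; B=np.array([P[k][:2] for k in ks])
    a,b=A-A.mean(0),B-B.mean(0); th=np.arctan2((a[:,0]*b[:,1]-a[:,1]*b[:,0]).sum(),(a*b).sum())
    R=np.array([[np.cos(th),-np.sin(th)],[np.sin(th),np.cos(th)]]); t=B.mean(0)-R@A.mean(0)
    print(n,"centre",t.round(4),"yaw",np.degrees(th).round(2),"res mm",(1000*(B-A@R.T-t)).round(1).tolist())
    # knob
    K0={"scene":(303,148),"side":(370,188)}[n]
    x,y=K0; g=c["color"][y-18:y+18,x-18:x+18].max(2)<45
    nn,l,st,ce=cv2.connectedComponentsWithStats(g.astype(np.uint8)); i=l[18,18]; uv=ce[i]+[x-18,y-18]
    p=onz(c,uv,.19); print(n,"knob",uv.round(1),st[i],p.round(4),"mill",(1000*R.T@(p[:2]-t)).round(1))
    for nm,uv in {"scene":{"flask":(286,123),"wash":(279,247),"jar":(400,120)},"side":{"flask":(435,222),"wash":(304,165),"jar":(375,285)}}[n].items(): print(n,nm,dep(c,uv).round(3))
E
python3 m.py
```

```text
scene red 55 [286.2 169.4] [ 0.4578 -0.1598  0.125 ] depth z [ 0.456 -0.159  0.123]
scene yellow 14 [309.8 157.4] [ 0.4518 -0.1     0.125 ] depth z [ 0.45  -0.099  0.123]
scene green 64 [319.9 203.2] [ 0.5677 -0.1384  0.125 ] depth z [ 0.568 -0.139  0.125]
scene blue 62 [340.9 188.9] [ 0.5571 -0.0836  0.125 ] depth z [ 0.556 -0.083  0.123]
scene centre [ 0.5074 -0.1216] yaw 11.0 res mm [[0.1, 0.0], [-0.1, 0.1], [0.0, -0.1]]
scene knob [302.3 149.2] [  8   9  19  22 267] [ 0.4761 -0.1288  0.19  ] mill [-32.1  -1. ]
scene flask [ 0.331 -0.099  0.123]
scene wash [ 0.631 -0.257  0.149]
scene jar [0.467 0.124 0.147]
side red 40 [375.  199.7] [ 0.4588 -0.1574  0.125 ] depth z [ 0.459 -0.157  0.125]
side yellow 48 [381.  217.9] [ 0.4483 -0.1021  0.125 ] depth z [ 0.448 -0.104  0.123]
side green 45 [326.7 206.2] [ 0.5693 -0.1367  0.125 ] depth z [ 0.569 -0.136  0.126]
side blue 54 [331.2 224.6] [ 0.5584 -0.082   0.125 ] depth z [ 0.558 -0.081  0.126]
side centre [ 0.5087 -0.1196] yaw 10.57 res mm [[-0.0, -0.1], [-0.2, 0.2], [0.4, 0.1], [-0.2, -0.3]]
side knob [369.6 189.2] [ 10  10  17  20 250] [ 0.4758 -0.1272  0.19  ] mill [-33.7  -1.4]
side flask [ 0.33  -0.093  0.122]
side wash [ 0.625 -0.246  0.15 ]
side jar [0.472 0.088 0.148]
```

```bash
cat > w.py <<'E'
from h import *
import sys
s=sense();p=np.array(s["tcp_pos"]);R=np.array(s["tool_rot"]);th=np.radians(10.8)
ex=np.array([np.cos(th),np.sin(th)]);ey=np.array([-ex[1],ex[0]]);C=np.array([.508,-.1205])
q=p[:2]-C
print("t",s["time_s"],"mill mm",(1000*np.array([q@ex,q@ey,p[2]])).round(1),"yaw",np.degrees(np.arctan2(R[1,0],R[0,0])).round(1),"F mill",np.round([np.dot(s["force"][:2],ex),np.dot(s["force"][:2],ey),s["force"][2]],1),"open",round(s["opening"],4))
if len(sys.argv)>3:
    g=[float(a)/1000 for a in sys.argv[1:4]];t=np.r_[C+g[0]*ex+g[1]*ey,g[2]]
    print("shift",(R.T@(t-p)).round(4))
E
python3 -m inch '[0.047,-0.036,0,0.105, 0.094,-0.072,0,0.211, 0.142,-0.109,0,0.211, 0.19,-0.145,0,0.211, 0.237,-0.181,0,0.211]' 0
python3 w.py -85 0 184
```

```text
time_s: 0.72
tcp_pos: [0.3625, -0.2458, 0.2576]
tool_rot: [[0.982, 0.187, -0.0], [0.187, -0.982, 0.0], [-0.0, -0.0, -1.0]]
force: [1.1, 0.3, 1.1]
opening: 0.0403
grip_force: 0.0
t 0.725 mill mm [-166.4  -95.8  257.6] yaw 10.8 F mill [1.1 0.1 1.1] open 0.0403
shift [ 0.0814 -0.0958  0.0737]
```

```bash
python3 -m inch '[0.04,-0.048,0,0, 0.08,-0.096,0.0,0, 0.081,-0.096,0.037,0, 0.081,-0.096,0.074,0, 0.081,-0.096,0.074,0]' 0 >/dev/null
python3 w.py -85 0 184; python3 - <<'E'
from h import *
c=read_camera("side");save(c,"s2.png",(280,120,480,260),4)
E
```

```text
t 1.35 mill mm [-87.1  -0.6 182.2] yaw 10.8 F mill [ 0.5 -0.1  0.9] open 0.0005
shift [ 0.0021 -0.0006 -0.0019]
```

View pics/s2.png

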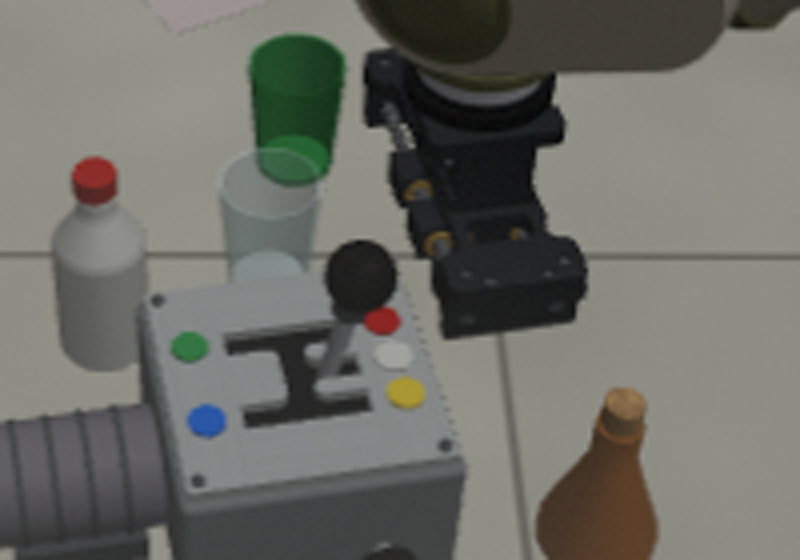

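Lever is in the stop slot at (345,350), knob at (362,275); closed fingertips sit behind it at (510,300). Blue (207,420) is the far-left corner. Push +x gently.

```bash
python3 -m inch '[0.012,0,0,0, 0.02,0,0,0, 0.026,0,0,0, 0.032,0,0,0, 0.038,0,0,0]' >/dev/null
python3 w.py; python3 -m inch '[0.005,0,0,0, 0.010,0,0,0, 0.014,0,0,0, 0.018,0,0,0, 0.018,0,0,0]' >/dev/null
python3 w.py -28 0 182; python3 - <<'E'
from h import *
c=read_camera("side");save(c,"s3.png",(280,140,440,260),4)
E
```

```text
t 2.025 mill mm [-48.1  -1.4 183.9] yaw 10.8 F mill [-3.6  0.5  2.8] open 0.0003
t 2.65 mill mm [-30.1  -1.5 183.7] yaw 10.8 F mill [-1.9 -0.5  1.1] open 0.0004
shift [ 0.0021 -0.0015  0.0017]
```

View pics/s3.png

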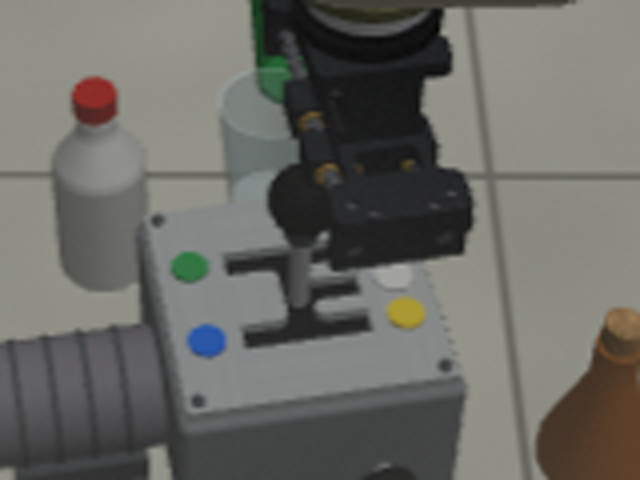

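Lever now stands at the cross channel (rod at (300,300)). Check the knob position numerically and nudge a bit more.

```bash
cat > k.py <<'E'
from h import *
import sys
th=np.radians(10.8);ex=np.array([np.cos(th),np.sin(th)]);ey=np.array([-ex[1],ex[0]]);C=np.array([.508,-.1205])
# rod: grey cluster hard; use knob contour circle via scene camera depth points: fit sphere r=20mm
z=float(sys.argv[1])/1000;pts=[]
for n in("scene","side"):
    c=read_camera(n);H=c["depth"];o=np.array(c["origin"])
    v,u=np.mgrid[100:260,220:420]; uv=np.c_[u.ravel(),v.ravel()].astype(float)
    p=cv2.undistortPoints(uv[:,None],K(c),np.array(c["distortion"],float))[:,0]
    D=H[v,u].ravel(); P=o+(np.c_[p[:,0],-p[:,1],-np.ones(len(p))]*D[:,None])@np.array(c["orientation"]).T
    col=c["color"][v,u].reshape(-1,3).max(1)
    q=np.c_[(P[:,:2]-C)@ex,(P[:,:2]-C)@ey,P[:,2]]*1000
    g=np.array([float(sys.argv[2]),float(sys.argv[3]),z*1000])
    for _ in range(8):
        m=(D>0)&(col<60)&(abs(np.linalg.norm(q-g,axis=1)-20)<(9 if _<4 else 4)); a=q[m]
        if len(a)<20: break
        b=a-g; r=np.linalg.norm(b,axis=1); J=-b/r[:,None]; dx=np.linalg.lstsq(J,20-r,rcond=None)[0]; g=g+dx
    print(n,"knob",g.round(1),m.sum())
E
python3 k.py 195 0 0
python3 -m inch '[0.001,0,0,0, 0.002,0,0,0, 0.002,0,0,0]' >/dev/null; python3 w.py;python3 k.py 195 0 0
```

```text
scene knob [ -4.4  -1.1 194.6] 344
side knob [ -2.5  -0.  194.9] 206
t 3.175 mill mm [-28.3  -1.5 183.8] yaw 10.8 F mill [-2.2 -0.   2.1] open 0.0004
scene knob [ -2.9  -1.2 194.4] 344
side knob [ -1.    0.4 194.7] 203
```

```bash

python3 -m inch '[0.001,0,0,0, 0.002,0,0,0, 0.002,0,0,0]' >/dev/null; python3 w.py;python3 k.py 195 0 0
python3 -m inch '[-0.02,0,0,0, -0.025,0.03,0,0, -0.01,0.056,0,0, 0.026,0.056,0,0, 0.026,0.056,0,0]' >/dev/null; python3 w.py;python3 k.py 195 0 0
```

```text
t 3.65 mill mm [-26.2  -1.5 183.7] yaw 10.8 F mill [-0.8  0.1  1. ] open 0.0005
scene knob [ -0.8  -1.  194.5] 344
side knob [1.00e+00 1.00e-01 1.95e+02] 198
t 4.375 mill mm [  1.  -57.6 183.3] yaw 10.9 F mill [-0.1  0.3 -0.1] open 0.0003
scene knob [ -0.5  -1.1 194.5] 174
side knob [  0.9   0.5 194.7] 155
```

```bash

python3 -m inch '[0,-0.012,0,0, 0,-0.020,0,0, 0,-0.026,0,0, 0,-0.032,0,0, 0,-0.038,0,0]' >/dev/null; python3 w.py;python3 k.py 194 0 20
python3 -m inch '[0,-0.006,0,0, 0,-0.012,0,0, 0,-0.018,0,0, 0,-0.022,0,0, 0,-0.022,0,0]' >/dev/null; python3 w.py;python3 k.py 190 0 40
```

```text
t 5.1 mill mm [ -0.3 -19.3 183.9] yaw 10.8 F mill [-0.5 -2.7  1.7] open 0.0005
scene knob [ -0.2  14.8 191.7] 148
side knob [  1.1  17.8 189.5] 44
t 5.825 mill mm [ -0.4   3.1 183.7] yaw 10.8 F mill [0.3 0.6 0.2] open 0.0008
scene knob [-1.000e-01  3.810e+01  1.887e+02] 159
side knob [  1.4  40.  192.6] 47
```

```bash

python3 -m inch '[0,-0.003,0,0, 0,-0.006,0,0, 0,-0.008,0,0, 0,-0.008,0,0]' >/dev/null; python3 w.py
python3 -m inch '[0,-0.001,0,0, 0,-0.002,0,0, 0,-0.002,0,0]' >/dev/null; python3 w.py;python3 k.py 190 0 48
python3 -c "
from h import *
save(read_camera('side'),'s4.png',(280,140,440,260),4)"
```

```text
t 6.425 mill mm [ -0.3  10.8 183.8] yaw 10.8 F mill [ 0.5 -1.3 -0. ] open 0.0005
t 6.8 mill mm [ -0.3  12.6 183.7] yaw 10.8 F mill [ 0.7 -1.3  0.3] open 0.0002
scene knob [-1.000e-01  4.710e+01  1.858e+02] 172
side knob [  1.3  49.  190.9] 45
```

View pics/s4.png

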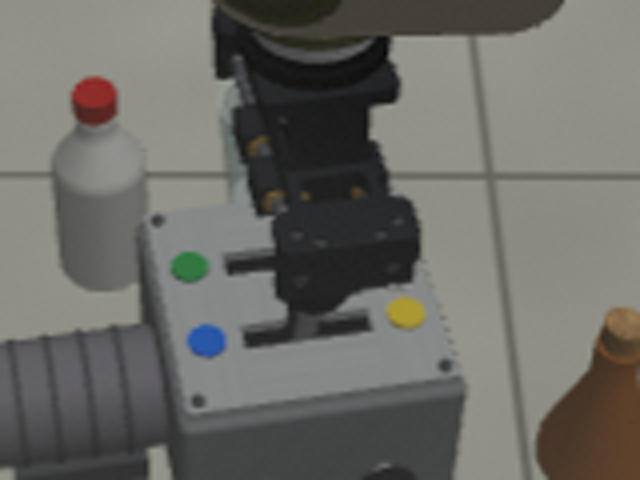

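Rod (305,320) is in line with the left slots, in the channel. Now a final nudge, then go round behind the knob.

```bash

python3 -m inch '[0,-0.0015,0,0, 0,-0.0015,0,0]' >/dev/null; python3 w.py
python3 -m inch '[0,0.022,0,0, -0.025,0.028,0,0, -0.05,0.01,0,0, -0.05,-0.033,0,0, -0.05,-0.033,0,0]' >/dev/null; python3 w.py -30 48 181;python3 k.py 187 0 48
```

```text
t 7.2 mill mm [ -0.3  13.9 183.8] yaw 10.8 F mill [ 0.4 -3.3 -0.7] open 0.0007
t 7.825 mill mm [-50.6  47.8 184. ] yaw 10.9 F mill [ 0.3 -0.6  0.4] open 0.0005
shift [ 0.0206 -0.0001  0.003 ]
scene knob [ -0.4  48.4 186.8] 308
side knob [  0.9  49.7 187.6] 275
```

```bash

python3 -m inch '[0.014,0,0.003,0, 0.022,0,0.003,0, 0.028,0,0.003,0, 0.034,0,0.003,0, 0.040,0,0.003,0]' >/dev/null; python3 w.py;python3 k.py 186 15 48
python3 -m inch '[0.006,0,0,0, 0.012,0,0,0, 0.018,0,0,0, 0.024,0,0,0, 0.028,0,0,0]' >/dev/null; python3 w.py;python3 k.py 181 40 48
```

```text
t 8.55 mill mm [-10.   47.  180.8] yaw 10.8 F mill [-1.6 -1.4  0.7] open 0.0004
scene knob [ 15.3  48.2 186. ] 350
side knob [ 17.5  49.5 187. ] 209
t 9.275 mill mm [ 18.   47.1 180.7] yaw 10.8 F mill [-1.9 -0.4 -1.5] open 0.0003
scene knob [ 43.1  46.4 180.8] 357
side knob [ 45.7  47.7 181.8] 194
```

Nearly home; continue in small steps until the slot end is felt.

```bash

python3 -m inch '[0.0015,0,0,0, 0.003,0,0,0, 0.003,0,0,0]' >/dev/null; python3 w.py
python3 -m inch '[0.001,0,0,0, 0.002,0,0,0, 0.002,0,0,0]' >/dev/null; python3 w.py;python3 k.py 181 46 48
```

```text
t 9.75 mill mm [ 20.6  47.  180.7] yaw 10.8 F mill [-2.  -0.1 -0.7] open 0.0004
t 10.125 mill mm [ 22.2  47.  180.5] yaw 10.8 F mill [-5.3 -0.8 -1.8] open 0.0003
scene knob [ 45.6  46.3 180.1] 353
side knob [ 47.5  47.4 181.1] 170
```

```bash

python3 -m inch '[0.0015,0,0,0, 0.0015,0,0,0]' >/dev/null; python3 w.py;python3 k.py 181 46 48
```

```text
t 10.475 mill mm [ 23.3  47.  180.3] yaw 10.8 F mill [-8.9 -1.6 -2.4] open 0.0003
scene knob [ 45.9  46.3 179.9] 346
side knob [ 47.4  47.8 181.2] 153
```

Force climbs and the knob no longer moves: it is against the stop. Retreat.

```bash

python3 -m inch '[-0.02,0,0,0, -0.06,0,0,0, -0.08,0,-0.05,0, -0.10,0,-0.1,0, -0.10,0,-0.1,0]' >/dev/null; python3 w.py;python3 k.py 181 46 48
python3 -c "
from h import *
save(read_camera('side'),'s5.png',(260,110,460,260),4)"
```

```text
t 11.2 mill mm [-75.2  46.3 284.5] yaw 10.8 F mill [ 0.8  0.1 -0.7] open 0.0004
scene knob [ 46.   46.6 180.2] 317
side knob [ 47.5  47.7 181.1] 259
```

View pics/s5.png

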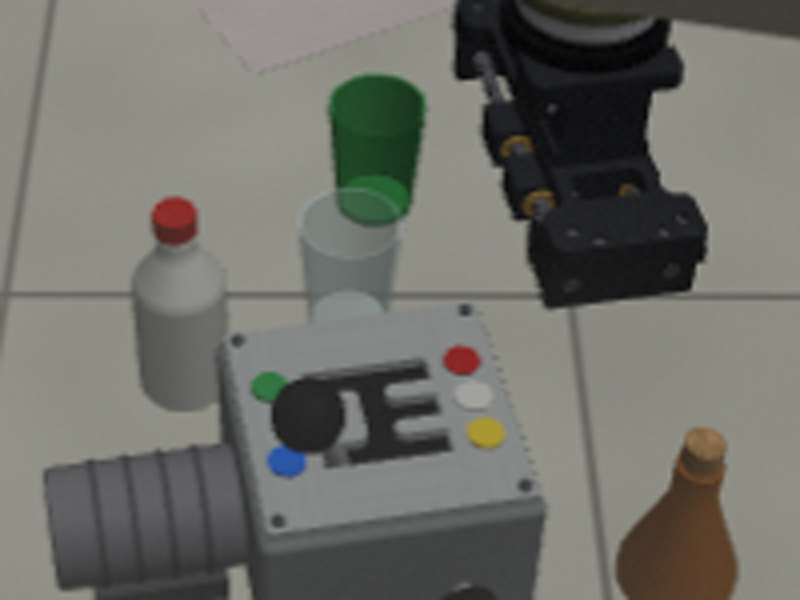

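The rod (335,455) is fully in the blue-tag slot, with the knob at (308,415). The hand is clear and the beaker, wash bottle and flask stand where they were.

```bash
python3 -c "
from bench import job_done
print(job_done())"
```

```text
the job is handed in; nothing more can be done
None
```

The lever is fully home in the blue-tag slot, pushed with closed fingertips, never gripped, and kept out of the other three gears; the hand is clear, the glassware was not touched, and the job was handed in at about 11 s.

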